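Stack the planed boards in stick

TASK

Stack the two freshly planed boards in stick on the pair of bearers on the right-hand table, so that air gets round them and they stay flat: lay the longer board squarely across the middle of both bearers with its ends overhanging evenly, then centre one square stick across it directly above each bearer, then the shorter board midway on the two sticks, in line with the lower one, and last the steel bar flat along the middle of the top board, reaching over both sticks, to weigh it down. Leave the flat lath, the sanding block and the wax tin where they lie.

Things in the scene. Friction and masses are not known exactly. Their poses are not given: they have to be found in the camera images.
- bearer_near: bearer nearer the robot: loose square off-cut of reddish-brown wood, 30 wide (x) x 150 long (y) x 30 mm high; origin at the centre of its underside, y along its length, z up. Its own +x points at the other bearer. It lies on the right-hand table (y < 0) and stays there
- bearer_far: bearer farther from the robot: an equal piece, 30 (x) x 150 (y) x 30 mm high, lying parallel to the near one, squarely abreast of it, 120 to 145 mm farther along the near one's +x (centre to centre); origin at the centre of its underside, y along its length
- long_board: longer planed board, pale wood with square edges, 58 wide (x) x 270 long (y) x 18 mm thick; origin at the centre of its underside, y along its length, z up; lies flat on the table at the start; about 0.2 kg
- short_board: shorter planed board, same wood and section, 58 wide (x) x 210 long (y) x 18 mm thick; origin at the centre of its underside, y along its length, z up; lies flat on the table at the start; about 0.15 kg
- stick_1: square stick of dark red-brown wood, 22 wide (x) x 140 long (y) x 22 mm high; origin at the centre of its underside, y along its length; lies flat on the table at the start. The two sticks are equal and either may go over either bearer
- stick_2: the second square stick, equal to the first: 22 (x) x 140 (y) x 22 mm high; origin at the centre of its underside, y along its length
- steel_bar: bar of bright steel with a dark drilled hole near each end, 32 wide (x) x 190 long (y) x 16 mm thick, 0.65 to 0.85 kg; origin at the centre of its underside, y along its length; lies flat on the table at the start
- flat_lath: bystander: flat thin lath of yellowish wood, 30 (x) x 130 (y) x 9 mm high, wider and much flatter than the sticks; origin at the centre of its underside. Not part of the stack; leave it
- sanding_block: bystander: cork-coloured sanding block, 51 (x) x 78 (y) x 30 mm high; origin at the centre of its underside; leave it
- wax_tin: bystander: round tin, 75 mm across, 33 mm high, with an ochre lid; origin at the centre of its underside; leave it

How it is judged:
By the outcome, as a careful person would: the job done as asked, in the order asked, and still so for the second after the job is handed in, with the robot touching nothing.
It also fails if it takes over 120 s, if anything falls off the work surface, if the arm or the gripper's body presses on something with over 40 N, if the wrist force passes 120 N, or if a joint passes its speed limit or range.

ROBOT

A 6-joint arm with a two-finger parallel gripper is mounted at the origin on a cart in front of the work surface, level with it; the furniture and walls round the work are solid. World frame = base frame: x ahead of the robot, y to its left, z up, the work surface at z = 0. Lengths are in m, angles in degrees, forces in N, time in s.
With the tool pointing down it reaches from about 0.25 to 0.725 m from the base axis. Payload 9.7 kg.
Tool frame: the origin (TCP) lies between the finger pads; the fingertips stand bot.tcp_to_tips ahead of it and the grasp point (between the pads) lies 11 mm behind it (bot.tcp_to_tips is the distance from the TCP to the fingertips, in m); z points along the fingers, y is the line along which they close (so a half turn about z gives the same grasp; the last joint's range is limited). The gripper opens to 85 mm and grips with 20 to 120 N. Pads are 22 mm wide; open, the fingers measure 114 mm over their backs; the gripper's body (76 mm by 85 mm) begins 54 mm behind the grasp point. The pads swing forward as they close: fully open they stand 13 mm farther back than shut.
Start: joints at [68.984, 4.979, 10.078, 95.1, 0, 90], TCP at [0.197, 0.513, 0.239] pointing down, gripper open.
Joint ranges: [-179.16, 179.16], [-48.56, 103.87], [-65.8, 70.77], [-126.05, 130.52], [-82.76, 87.17], [-180, 180]. Speed limits (degrees/s): [127.2, 127.2, 147.25, 180, 180, 180].

INTERFACE

Orientations are given as [roll, pitch, yaw] about the fixed x, y, z axes, in that order (R = Rz(yaw) Ry(pitch) Rx(roll)).
In Python, from workcell import bot gives the robot as it stands. The module is installed in compiled form; this text tells all that it offers.
- The arm moves only by the tool carry_out, never from a script. Its arguments are lists of equal length, an entry for each row: "linear": the shift along the world's x, y, z normalised to -1 to 1, where 1 is 2 cm, a list of three; "rotation": the turn, a rotation vector about the world's x, y, z normalised to -1 to 1, where 1 is 8 degrees, a list of three; "grip": the closure, from -1 (fully open) to 1 (shut). In form: {"linear": [[tx, ty, tz], ...], "rotation": [[rx, ry, rz], ...], "grip": [grip, ...]}. A call has 1 to 12 rows; each row shifts and turns the commanded pose from where the row before left it; what a row does not reach is not made up. A row lasts 1/10 s, in which the tool goes at most 50 mm and 8.59 degrees, less where a joint would pass 70% of its speed; a pose out of reach is approached as far as the arm can. A call with a number of a shift or a turn outside -1 to 1 is refused whole. A call with a gripper value outside its range is refused whole. The fingers move at their own pace and stop on an object; "grip_force" is the grip in N (left out, the last holds). Time passes only in rows, so rows that do not move let the fingers close. It gives the time, the measured TCP pose, the force, the opening and the grip force at its end, in the units of the state.
- bot.get_obs(): the state, without advancing time (a new reading comes with each control period).
- bot.camera(name): name is "scene" or "top" or "wrist"; returns the picture (420x560x3 uint8, blue, green, red); there is no depth.
- bot.camera_model(name): a dict with "fx", "fy", "cx", "cy" (pixels), "camera_from_world" (4x4, takes a point from world to camera coordinates). Camera axes: x right, y up, looking along -z (the intrinsics and any distortion apply to the point x, -y, -z); pixel columns grow to the right and rows downward; lengths in m; the calibration is good to about 2 mm. A picture is of the moment at which its call begins: read the wrist's pose just before it. camera_model takes no time and is no camera call; for the wrist camera it gives the pose at the moment of the call.
- bot.job_done(): hands the job in; it is judged then, once.
The state is a dict: "time": time; "q": joint angles; "qd": joint speeds; "joint_efforts": joint torques, N m; "ee_pos": TCP position; "tcp_rot": TCP orientation; "wrist_force": force on the tool from outside, world axes, zero at the start; "torque": the same for the moment, N m; "opening": finger opening in m; "grasp_force": force on a finger pad.
Only numpy, scipy, OpenCV 4.12 (cv2) and the standard library are available. Lean on these libraries where they do the work, as an engineer would, in place of code of your own. Each camera call takes 0.05 s, during which the arm holds its last target. There are 200 camera calls.

## Working session

There is one attempt and no reset: what is moved stays moved. The work goes in short steps, Python scripts to look and compute and a tool call to move; the robot and the scene stay as the last step left them, time stands still between calls to the robot, and variables do not carry over. Pictures are saved under pics/ and viewed, at most 14 in all, crops included, and the job is handed in when it is done.

Besides the shell and the picture viewer there is one more tool, called after "Call:" by a JSON object that holds its "fn" and its "kwargs". carry_out: Moves the arm, as the interface text tells. Its arguments: {"type":"object","properties":{"linear":{"type":"array","items":{"type":"array","items":{"type":"number"}}},"rotation":{"type":"array","items":{"type":"array","items":{"type":"number"}}},"grip":{"type":"array","items":{"type":"number"}},"grip_force":{"type":"number"}},"required":["linear","rotation","grip"]}

```bash
mkdir -p pics; python3 - <<'E'
from workcell import bot
import cv2,numpy as np
print(bot.get_obs(), bot.tcp_to_tips)
for n in("scene","top"):
    cv2.imwrite(f"pics/{n}0.png",bot.camera(n)); m=bot.camera_model(n); print(n,m)
E
```

```text
{'time': 0.0, 'q': array([6.89819494e+01, 5.00989320e+00, 1.00321668e+01, 9.51008288e+01,
       4.61688948e-04, 8.99996924e+01]), 'qd': array([-0.05602101,  0.04145095,  0.00975098, -0.02414017, -0.04123027,
       -0.00967423]), 'joint_efforts': array([-1.99059614e-03, -5.20383453e+01,  4.64807332e+01,  1.61991525e-02,
       -8.95467406e-05,  1.96096016e-05]), 'ee_pos': array([0.19717477, 0.51318076, 0.23857417]), 'tcp_rot': array([-1.79921445e+02, -4.62110218e-04,  1.58982256e+02]), 'wrist_force': array([ 1.06703602, -0.65136797, -0.05181034]), 'torque': array([ 0.01133805,  0.0386598 , -0.00306826]), 'grasp_force': 0.0, 'opening': 0.08500518647095728} 0.008
scene {'fx': 477.3909368595087, 'fy': 477.3909368595087, 'cx': 275.9156700416533, 'cy': 208.67026890287747, 'camera_from_world': array([[ 0.61350091, -0.78962792, -0.01021687, -0.33421037],
       [ 0.43695275,  0.32865658,  0.83729155, -0.30934507],
       [-0.65779094, -0.51814342,  0.5466612 , -1.19125389],
       [ 0.        ,  0.        ,  0.        ,  1.        ]])}
top {'fx': 516.6800085350383, 'fy': 516.6800085350383, 'cx': 288.8147831424772, 'cy': 211.11249084446416, 'camera_from_world': array([[ 7.93944402e-03, -9.99967574e-01,  1.34747373e-03,
         2.41981921e-02],
       [ 9.86783751e-01,  8.05285393e-03,  1.61842458e-01,
        -6.03025898e-01],
       [-1.61848061e-01,  4.47260467e-05,  9.86815688e-01,
        -1.65534985e+00],
       [ 0.00000000e+00,  0.00000000e+00,  0.00000000e+00,
         1.00000000e+00]])}
```

View pics/top0.png

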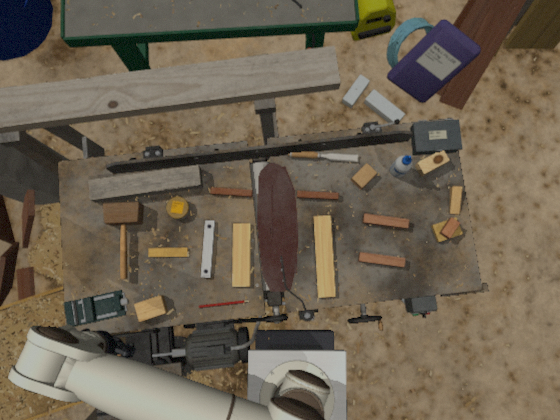

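View pics/scene0.png

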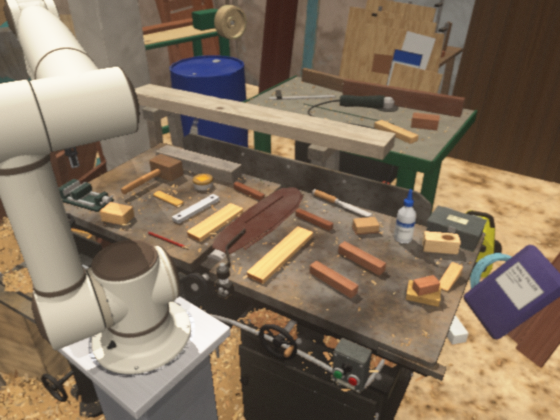

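The top view shows the bar at about (208,249), short board (242,255), long board (324,256), sticks (232,191) and (317,195), and bearers (386,221) and (382,260). I'll enlarge both halves.

```bash
python3 - <<'E'
import cv2
im=cv2.imread("pics/top0.png")
cv2.imwrite("pics/cL.png",cv2.resize(im[170:305,150:345],None,fx=4,fy=4,interpolation=cv2.INTER_CUBIC))
cv2.imwrite("pics/cR.png",cv2.resize(im[185:305,300:440],None,fx=5,fy=5,interpolation=cv2.INTER_CUBIC))
E
```

```text
(no output)
```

View pics/cL.png

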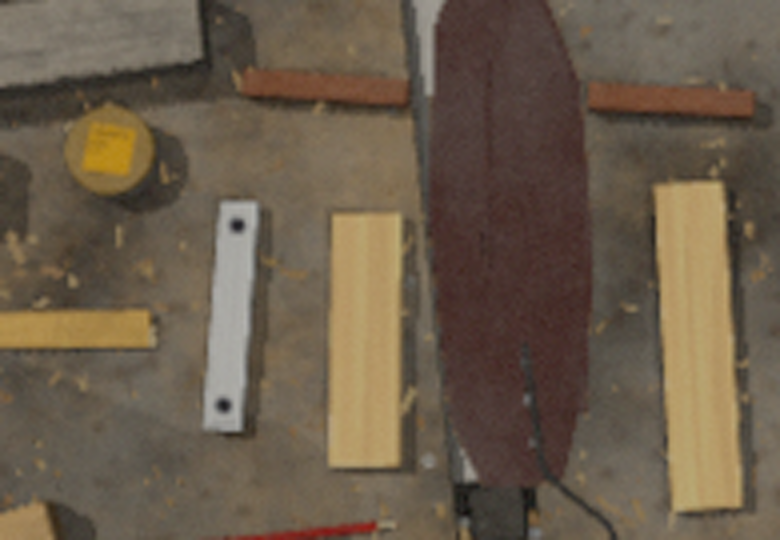

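View pics/cR.png

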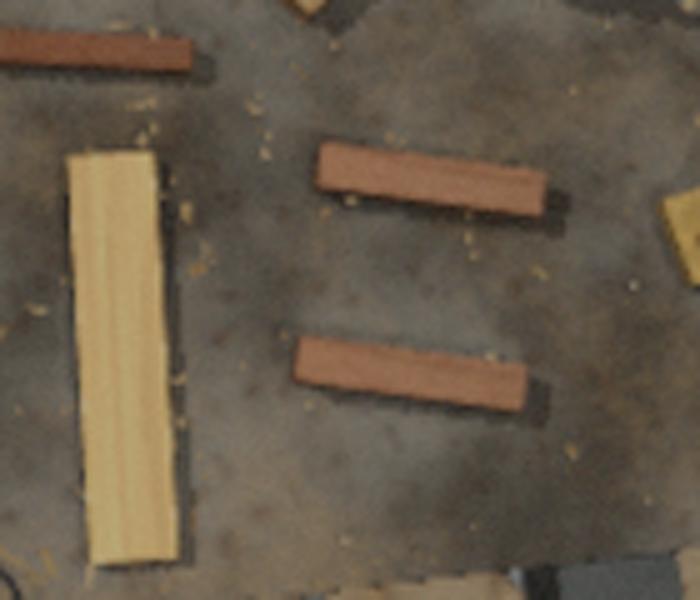

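The crops give clear top-face corners for every piece. The lath lies at the left edge and the leather-coloured strip is between the tables. Now I'll back-project the corners.

```bash
cat > h.py <<'E'
import numpy as np, cv2
from workcell import bot
def ray(m,u,v):
    T=np.array(m["camera_from_world"]);R=T[:3,:3]
    d=np.array([(u-m["cx"])/m["fx"],-(v-m["cy"])/m["fy"],-1.]);return -R.T@T[:3,3],R.T@d
def px(m,u,v,z):
    c,d=ray(m,u,v);return (c+d*(z-c[2])/d[2])[:2]
def proj(m,P):
    T=np.array(m["camera_from_world"]);p=T[:3,:3]@np.array(P)+T[:3,3]
    return np.array([m["cx"]+m["fx"]*p[0]/-p[2],m["cy"]-m["fy"]*p[1]/-p[2]])
def rect(m,pts,z,off=(0,0),f=1):
    """4 corners in cyclic order -> centre, sides, direction of the long axis (deg, mod 180)"""
    P=np.array([px(m,off[0]+(u+.5)/f-.5,off[1]+(v+.5)/f-.5,z) for u,v in pts])
    a=(P[1]+P[2]-P[0]-P[3])/2;b=(P[2]+P[3]-P[0]-P[1])/2
    L,W=(a,b) if np.hypot(*a)>np.hypot(*b) else (b,a)
    return P.mean(0).round(4),np.hypot(*L).round(4),np.hypot(*W).round(4),(np.degrees(np.arctan2(L[1],L[0]))%180).round(2)
E
python3 - <<'E'
from h import *
m=bot.camera_model("top");c,_=ray(m,0,0);print("cam",c)
L=((150,170),4);Rr=((300,185),5)
for n,p,z,k in [("bar",[(219,200),(259,200),(243,431),(204,430)],.016,L),("short",[(331,212),(402,212),(400,467),(328,467)],.018,L),
("s1",[(246,69),(409,82),(407,106),(243,94)],.022,L),("s2",[(590,83),(754,91),(752,116),(588,108)],.022,L),
("long",[(67,156),(154,152),(177,559),(91,563)],.018,Rr),("far",[(321,143),(546,172),(543,216),(318,187)],.03,Rr),("near",[(300,338),(527,367),(522,411),(295,381)],.03,Rr)]:
    print(n,*rect(m,p,z,*k))
m=bot.camera_model("wrist");print(m);
T=m["camera_from_world"];print(-T[:3,:3].T@T[:3,3])
E
```

```text
cam [0.32694887 0.02912752 1.73108779]
bar [0.4812 0.2985] 0.192 0.0328 178.07
short [0.462  0.1866] 0.2112 0.0592 0.75
s1 [0.6725 0.2239] 0.1384 0.0211 86.02
s2 [ 0.6648 -0.0667] 0.1383 0.0215 87.62
long [ 0.4596 -0.0888] 0.2698 0.0574 3.13
far [ 0.577  -0.2945] 0.1504 0.0297 83.02
near [ 0.4475 -0.2778] 0.1499 0.0288 83.04
{'fx': 321.9738953141325, 'fy': 321.9738953141325, 'cx': 279.4870401770247, 'cy': 209.12815347769973, 'camera_from_world': array([[ 0.35942392,  0.9331728 , -0.0017218 , -0.54844517],
       [-0.88573623,  0.34057113, -0.31540868,  0.0402876 ],
       [-0.29374441,  0.11489049,  0.94895437, -0.3803695 ],
       [ 0.        ,  0.        ,  0.        ,  1.        ]])}
[0.12107708 0.54177416 0.37271604]
```

Sizes match the spec to within about 1.5 mm. The stack axis comes out at −7.0°, centred at (0.512, −0.286). I'll head for the long board and check the wrist joint on the way.

Call:
{"fn": "carry_out", "kwargs": {"linear": [[0.44,-1,0],[0.44,-1,0],[0.44,-1,0],[0.44,-1,0],[0.44,-1,0],[0.44,-1,0],[0.44,-1,0],[0.44,-1,0],[0.44,-1,0],[0.44,-1,0]], "rotation": [[0,0,1],[0,0,1],[0,0,1],[0,0,0],[0,0,0],[0,0,0],[0,0,0],[0,0,0],[0,0,0],[0,0,0]], "grip": [-1,-1,-1,-1,-1,-1,-1,-1,-1,-1], "grip_force": 50}}

```text
time: 1.1
ee_pos: [0.2854, 0.3125, 0.239]
tcp_rot: [-180.0, -0.0, -177.0]
wrist_force: [0.7, -0.3, -0.5]
opening: 0.0854
grasp_force: 0.0
```

```bash
python3 -c "
from h import *
o=bot.get_obs();print(o['q'].round(1),o['ee_pos'],o['tcp_rot'])"
```

```text
[ 47.6 -12.2  -6.3  96.   -0.   44.6] [0.28540853 0.31250229 0.23901772] [-1.79980996e+02 -1.56788798e-02 -1.77007314e+02]
```

Call:
{"fn": "carry_out", "kwargs": {"linear": [[0.44,-1,0],[0.44,-1,0],[0.44,-1,0],[0.44,-1,0],[0.44,-1,0],[0.44,-1,0],[0.44,-1,0],[0.44,-1,0],[0.44,-1,0],[0.44,-1,0],[0.44,-1,0]], "rotation": [[0,0,0.01],[0,0,0],[0,0,0],[0,0,0],[0,0,0],[0,0,0],[0,0,0],[0,0,0],[0,0,0],[0,0,0],[0,0,0]], "grip": [-1,-1,-1,-1,-1,-1,-1,-1,-1,-1,-1]}}

```text
time: 2.2
ee_pos: [0.3822, 0.0925, 0.2391]
tcp_rot: [-180.0, -0.0, -176.9]
wrist_force: [0.5, -0.8, 0.1]
opening: 0.0854
grasp_force: 0.0
```

Call:
{"fn": "carry_out", "kwargs": {"linear": [[0.43,-1,0],[0.43,-1,0],[0.43,-1,0],[0.43,-1,0],[0.43,-1,0],[0.43,-1,0],[0.43,-1,0],[0.43,-1,0],[0.43,-1,0],[0,-0.06,-0.5]], "rotation": [[0,0,0.01],[0,0,0],[0,0,0],[0,0,0],[0,0,0],[0,0,0],[0,0,0],[0,0,0],[0,0,0],[0,0,0]], "grip": [-1,-1,-1,-1,-1,-1,-1,-1,-1,-1]}}

```text
time: 3.2
ee_pos: [0.4603, -0.0895, 0.2294]
tcp_rot: [-180.0, 0.0, -177.0]
wrist_force: [-0.1, -0.5, -0.5]
opening: 0.0851
grasp_force: 0.0
```

```bash
python3 - <<'E'
from h import *
o=bot.get_obs();print(o['ee_pos'],o['tcp_rot']);m=bot.camera_model("wrist")
im=bot.camera("wrist");cv2.imwrite("pics/w1.png",im)
c=np.array([.4596,-.0888]);a=np.radians(3.13);l=np.array([np.cos(a),np.sin(a)]);w=np.array([-l[1],l[0]])
for s,t in((1,1),(1,-1),(-1,-1),(-1,1)): print(proj(m,[*(c+s*.135*l+t*.029*w),.018]).round(1))
E
```

```text
[ 0.46029728 -0.08945271  0.22936371] [-1.79968648e+02  4.30452184e-02 -1.76962749e+02]
[304.8 287.1]
[257.6 287.1]
[250.9  43.1]
[311.   42.9]
```

View pics/w1.png

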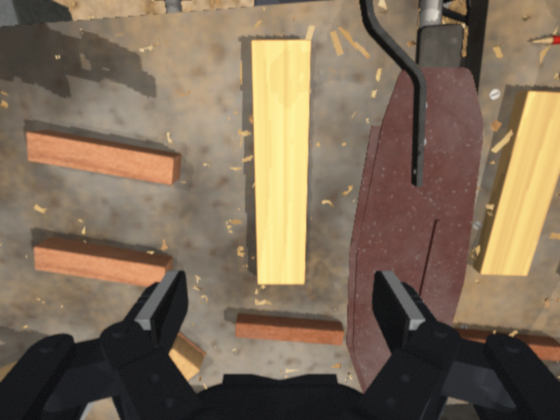

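The wrist view agrees with the board prediction to about 4 px: I read corners at (251,38), (310,38), (304,284) and (257,284). I'll enlarge the bearers here as a second measurement.

```bash
python3 - <<'E'
import cv2
im=cv2.imread("pics/w1.png")
cv2.imwrite("pics/w1c.png",cv2.resize(im[120:300,15:210],None,fx=4,fy=4,interpolation=cv2.INTER_CUBIC)[:600*2])
a=cv2.resize(im[122:194,15:195],None,fx=4,fy=4,interpolation=cv2.INTER_CUBIC)
b=cv2.resize(im[230:302,15:195],None,fx=4,fy=4,interpolation=cv2.INTER_CUBIC)
cv2.imwrite("pics/w1c.png",cv2.vconcat([a,b]))
E
```

```text
(no output)
```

View pics/w1c.png

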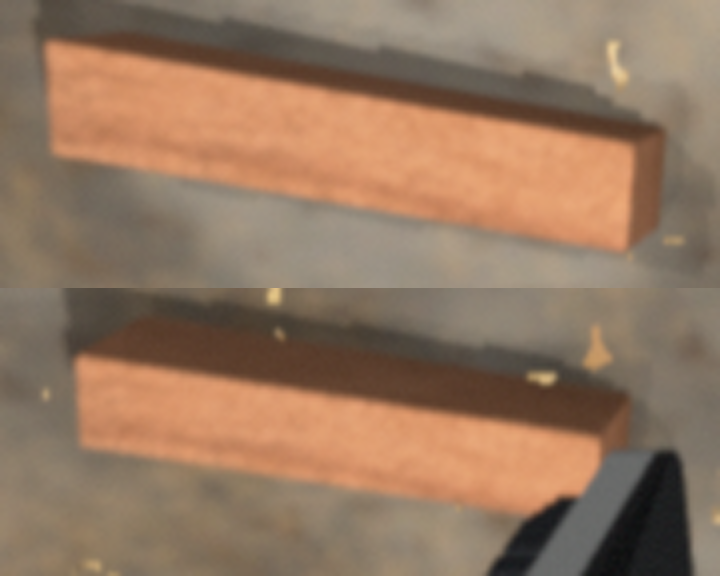

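The bearer top faces are clear in the enlarged view, apart from one far corner hidden by a finger.

```bash
python3 - <<'E'
from h import *
m=bot.camera_model("wrist")
print(rect(m,[(46,40),(636,142),(626,251),(52,156)],.03,(15,122),4))
print(rect(m,[(80,68),(603,149),(593,239),(82,159)],.03,(15,230),4))
print(rect(m,[(251,38.5),(310,38.5),(304,284),(257,284)],.018))
E
```

```text
(array([ 0.4423, -0.275 ]), np.float64(0.1477), np.float64(0.0295), np.float64(83.1))
(array([ 0.5699, -0.2907]), np.float64(0.1469), np.float64(0.0299), np.float64(82.81))
(array([ 0.4532, -0.0886]), np.float64(0.2676), np.float64(0.0568), np.float64(3.05))
```

Both cameras agree on relative positions, with only a common offset between them, so I'll use top-camera relative moves. Now I descend and grip.

Call:
{"fn": "carry_out", "kwargs": {"linear": [[0,0.03,-1],[0,0,-1],[0,0,-1],[0,0,-1],[0,0,-1],[0,0,-1],[0,0,-1],[0,0,-1],[0,0,-1],[0,0,-0.9],[0,0,-0.5],[0,0,-0.5]], "rotation": [[0,0,0],[0,0,0],[0,0,0],[0,0,0],[0,0,0],[0,0,0],[0,0,0],[0,0,0],[0,0,0],[0,0,0],[0,0,0],[0,0,0]], "grip": [-1,-1,-1,-1,-1,-1,-1,-1,-1,-1,-1,-1]}}

```text
time: 4.45
ee_pos: [0.4591, -0.0866, 0.0107]
tcp_rot: [180.0, -0.0, -176.8]
wrist_force: [-0.8, -0.3, 0.1]
opening: 0.0852
grasp_force: 0.0
```

Call:
{"fn": "carry_out", "kwargs": {"linear": [[0,0,-0.05],[0,0,0],[0,0,0],[0,0,0],[0,0,0],[0,0,0],[0,0,0],[0,0,0]], "rotation": [[0,0,0],[0,0,0],[0,0,0],[0,0,0],[0,0,0],[0,0,0],[0,0,0],[0,0,0]], "grip": [-1,1,1,1,1,1,1,1]}}

```text
time: 5.25
ee_pos: [0.4601, -0.0873, 0.0114]
tcp_rot: [-180.0, 0.1, -176.9]
wrist_force: [-1.0, 0.2, 5.9]
opening: 0.0566
grasp_force: 54.4
```

Call:
{"fn": "carry_out", "kwargs": {"linear": [[0,0,0.5],[0,0,1],[0,0,1],[0,0,1],[0,0,0.5]], "rotation": [[0,0,0],[0,0,0],[0,0,0],[0,0,0],[0,0,0]], "grip": [1,1,1,1,1]}}

```text
time: 5.75
ee_pos: [0.46, -0.0873, 0.0924]
tcp_rot: [-180.0, 0.1, -176.9]
wrist_force: [-0.2, -0.6, -2.8]
opening: 0.0562
grasp_force: 54.0
```

Call:
{"fn": "carry_out", "kwargs": {"linear": [[0.22,-0.8275,0],[0.22,-0.8275,0],[0.22,-0.8275,0],[0.22,-0.8275,0],[0.22,-0.8275,0],[0.22,-0.8275,0],[0.22,-0.8275,0],[0.22,-0.8275,0],[0.22,-0.8275,0],[0.22,-0.8275,0],[0.22,-0.8275,0],[0.22,-0.8275,0]], "rotation": [[0,0,-0.106],[0,0,-0.106],[0,0,-0.106],[0,0,-0.106],[0,0,-0.106],[0,0,-0.106],[0,0,-0.106],[0,0,-0.106],[0,0,-0.106],[0,0,-0.106],[0,0,-0.106],[0,0,-0.106]], "grip": [1,1,1,1,1,1,1,1,1,1,1,1]}}

```text
time: 6.95
ee_pos: [0.5126, -0.2872, 0.0902]
tcp_rot: [180.0, -0.0, 172.9]
wrist_force: [0.2, -0.6, -2.7]
opening: 0.0566
grasp_force: 53.9
```

```bash
python3 - <<'E'
from h import *
P=[]
for i in range(6):
    o=bot.get_obs();P.append([*o['ee_pos'],o['tcp_rot'][2]]);im=bot.camera("top")
print(np.mean(P,0),np.std(P,0),o['opening'])
cv2.imwrite("pics/t1.png",im)
cv2.imwrite("pics/t1c.png",cv2.resize(im[185:305,300:440],None,fx=5,fy=5,interpolation=cv2.INTER_CUBIC))
E
```

```text
[ 5.12479794e-01 -2.87214460e-01  9.00466656e-02  1.72881265e+02] [3.19975617e-04 1.14357339e-03 8.65686338e-05 5.66743955e-02] 0.056551958122807076
```

View pics/t1c.png

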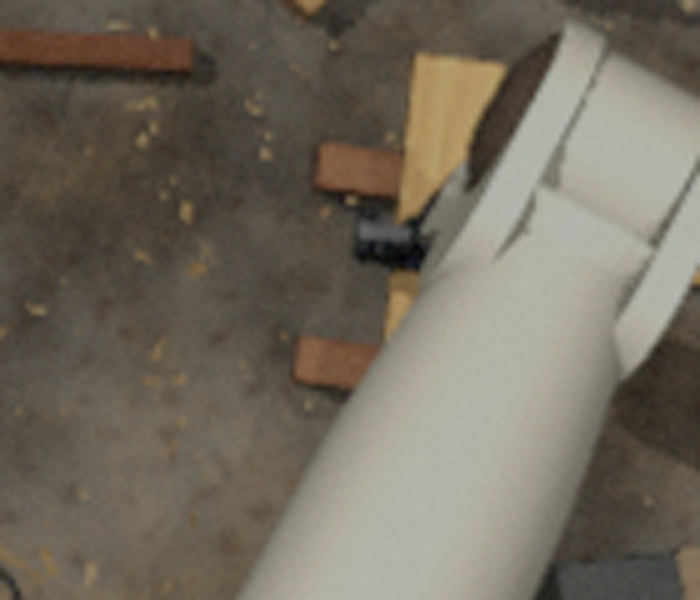

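The arm covers most of the board, but its far-left corner shows at crop (416,53). I'll compare that with the prediction.

```bash
python3 - <<'E'
from h import *
m=bot.camera_model("top")
k=lambda u,v:px(m,300+(u+.5)/5-.5,185+(v+.5)/5-.5,.098)
c=np.array([.5122,-.2862]);l=np.array([.9925,-.1219]);w=np.array([.1219,.9925])
print("corner meas",k(416,53),"want",c+.135*l+.029*w, "other",k(508,64),"want",c+.135*l-.029*w)
P=k(416,53);Q=k(401,190);d=P-Q;print(np.degrees(np.arctan2(d[1],d[0])))
E
```

```text
corner meas [ 0.64918346 -0.27315933] want [ 0.6497226 -0.273874 ] other [ 0.64245735 -0.33222692] want [ 0.6426524 -0.331439 ]
-7.344300068271308
```

Within 1 mm, so I lower and release.

Call:
{"fn": "carry_out", "kwargs": {"linear": [[0,0,-1],[0,0,-0.8],[0,0,-0.4],[0,0,-0.2],[0,0,-0.07],[0,0,0],[0,0,0],[0,0,0],[0,0,0],[0,0,0],[0,0,0],[0,0,0]], "rotation": [[0,0,0],[0,0,0],[0,0,0],[0,0,0],[0,0,0],[0,0,0],[0,0,0],[0,0,0],[0,0,0],[0,0,0],[0,0,0],[0,0,0]], "grip": [1,1,1,1,1,1,0.2,0,-0.3,-1,-1,-1]}}

```text
time: 8.45
ee_pos: [0.5123, -0.2858, 0.041]
tcp_rot: [-180.0, 0.0, 173.0]
wrist_force: [0.3, 0.8, -0.3]
opening: 0.0853
grasp_force: 0.0
```

Call:
{"fn": "carry_out", "kwargs": {"linear": [[0,0,0],[0,0,0.5],[0,0,1],[0,0,1],[0,0,1],[0,0,1],[0,0,1]], "rotation": [[0,0,0],[0,0,0],[0,0,0],[0,0,0],[0,0,0],[0,0,-0.5],[0,0,-1]], "grip": [-1,-1,-1,-1,-1,-1,-1]}}

```text
time: 9.15
ee_pos: [0.5122, -0.2858, 0.1526]
tcp_rot: [-180.0, 0.0, 160.8]
wrist_force: [-0.0, -0.7, 1.1]
opening: 0.0852
grasp_force: 0.0
```

Call:
{"fn": "carry_out", "kwargs": {"linear": [[0.694,0.997,0],[0.694,0.997,0],[0.694,0.997,0],[0.694,0.997,0],[0.694,0.997,0],[0.694,0.997,0],[0.694,0.997,0],[0.694,0.997,0],[0.694,0.997,0],[0.694,0.997,0],[0.694,0.997,0]], "rotation": [[0,0,-0.833],[0,0,-0.833],[0,0,-0.833],[0,0,-0.833],[0,0,-0.833],[0,0,-0.833],[0,0,-0.833],[0,0,-0.833],[0,0,-0.833],[0,0,-0.833],[0,0,-0.833]], "grip": [-1,-1,-1,-1,-1,-1,-1,-1,-1,-1,-1]}}

```text
time: 10.25
ee_pos: [0.6655, -0.0656, 0.1517]
tcp_rot: [180.0, 0.0, 87.4]
wrist_force: [0.9, -0.2, -0.2]
opening: 0.0853
grasp_force: 0.0
```

```bash
python3 - <<'E'
from h import *
o=bot.get_obs();print(o['q'].round(1),o['ee_pos'],o['tcp_rot'])
im=bot.camera("wrist");cv2.imwrite("pics/w2.png",im)
im=bot.camera("top");cv2.imwrite("pics/t2.png",im)
cv2.imwrite("pics/t2c.png",cv2.hconcat([cv2.resize(im[185:305,340:420],None,fx=5,fy=5,interpolation=cv2.INTER_CUBIC),cv2.resize(cv2.imread("pics/w2.png"),(400,300))[:0] if 0 else cv2.copyMakeBorder(cv2.resize(cv2.imread("pics/w2.png"),(400,300)),0,300,0,0,cv2.BORDER_CONSTANT)]))
E
```

```text
[-5.6 20.7 19.  88.2 -0.  87. ] [ 0.66546247 -0.06556925  0.15171689] [1.79966724e+02 4.33422422e-03 8.73915447e+01]
```

View pics/t2c.png

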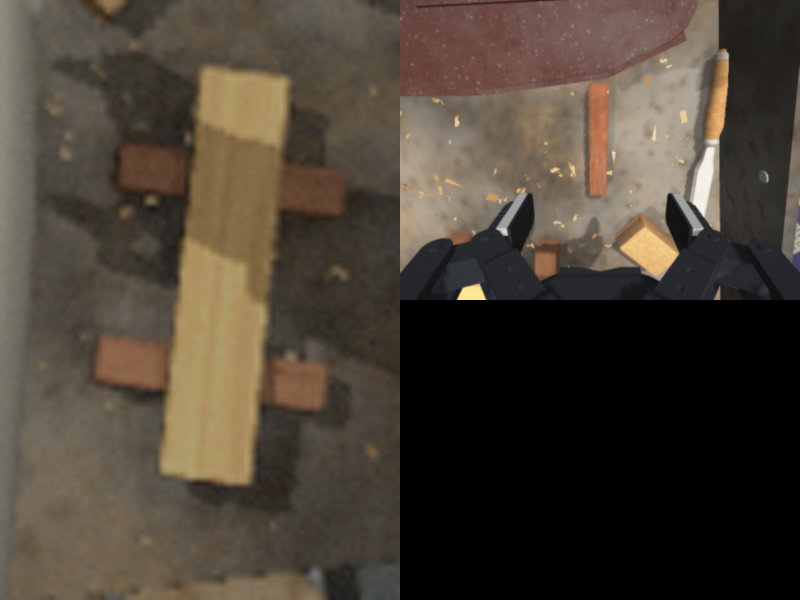

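The long board lies across both bearers. Its crop corners are at about (200,67), (290,76), (253,485) and (161,474). The sanding block is well away from the stick.

```bash
python3 - <<'E'
from h import *
m=bot.camera_model("top")
print(rect(m,[(200,67),(290,76),(253,485),(161,474)],.048,(340,185),5))
o=np.mean([bot.get_obs()['ee_pos'] for i in range(1)],0)
m=bot.camera_model("wrist");c=np.array([.6648,-.0667]);a=np.radians(87.62);l=np.array([np.cos(a),np.sin(a)]);w=np.array([-l[1],l[0]])
for s,t in((1,1),(1,-1),(-1,-1),(-1,1)): print((proj(m,[*(c+s*.07*l+t*.011*w),.022])*400/560).round(1))
print(rect(m,[((x-400)*1.4,y*1.4) for x,y in [(588,83),(608,83),(605,196),(590,196)]],.022))
E
```

```text
(array([ 0.5125, -0.286 ]), np.float64(0.2702), np.float64(0.0597), np.float64(173.45))
[189.1  85.3]
[209.   85.2]
[207.7 197.3]
[190.7 197.3]
(array([ 0.6632, -0.0645]), np.float64(0.1404), np.float64(0.0207), np.float64(87.19))
```

Call:
{"fn": "carry_out", "kwargs": {"linear": [[0,0,-1],[0,0,-1],[0,0,-1],[0,0,-1],[0,0,-1],[0,0,-1],[0,0,-0.6],[0,0,-0.25],[0,0,0],[0,0,0]], "rotation": [[0,0,0],[0,0,0],[0,0,0],[0,0,0],[0,0,0],[0,0,0],[0,0,0],[0,0,0],[0,0,0],[0,0,0]], "grip": [-1,-1,-1,-1,-1,-1,-1,-1,1,1]}}

```text
time: 11.35
ee_pos: [0.6654, -0.0666, 0.015]
tcp_rot: [179.9, 0.0, 87.7]
wrist_force: [0.4, -0.8, 0.4]
opening: 0.0589
grasp_force: 0.0
```

Call:
{"fn": "carry_out", "kwargs": {"linear": [[0,0,0],[0,0,0],[0,0,0],[0,0,0],[0,0,0],[0,0,0],[0,0,0],[0,0,0]], "rotation": [[0,0,0],[0,0,0],[0,0,0],[0,0,0],[0,0,0],[0,0,0],[0,0,0],[0,0,0]], "grip": [1,1,1,1,1,1,1,1]}}

```text
time: 12.15
ee_pos: [0.6654, -0.0665, 0.0148]
tcp_rot: [179.9, 0.0, 87.7]
wrist_force: [-0.2, -0.9, 5.8]
opening: 0.0213
grasp_force: 50.5
```

Call:
{"fn": "carry_out", "kwargs": {"linear": [[0,0,0.5],[0,0,1],[0,0,1],[0,0,1],[0,0,1],[0,0,1],[0,0,0.5]], "rotation": [[0,0,0],[0,0,0],[0,0,0],[0,0,0],[0,0,0],[0,0,0],[0,0,0]], "grip": [1,1,1,1,1,1,1]}}

```text
time: 12.85
ee_pos: [0.6653, -0.0665, 0.1362]
tcp_rot: [179.9, 0.0, 87.7]
wrist_force: [0.0, -0.2, -1.0]
opening: 0.0202
grasp_force: 49.7
```

Call:
{"fn": "carry_out", "kwargs": {"linear": [[-0.367,-0.948,0],[-0.367,-0.948,0],[-0.367,-0.948,0],[-0.367,-0.948,0],[-0.367,-0.948,0],[-0.367,-0.948,0],[-0.367,-0.948,0],[-0.367,-0.948,0],[-0.367,-0.948,0],[-0.367,-0.948,0],[-0.367,-0.948,0],[-0.367,-0.948,0]], "rotation": [[0,0,-0.0485],[0,0,-0.0485],[0,0,-0.0485],[0,0,-0.0485],[0,0,-0.0485],[0,0,-0.0485],[0,0,-0.0485],[0,0,-0.0485],[0,0,-0.0485],[0,0,-0.0485],[0,0,-0.0485],[0,0,-0.0485]], "grip": [1,1,1,1,1,1,1,1,1,1,1,1]}}

```text
time: 14.05
ee_pos: [0.575, -0.2958, 0.1327]
tcp_rot: [-179.9, -0.0, 82.9]
wrist_force: [1.0, 0.5, -1.2]
opening: 0.0206
grasp_force: 49.7
```

Call:
{"fn": "carry_out", "kwargs": {"linear": [[0,0,-1],[0,0,-1],[0,0,-0.8],[0,0,-0.4],[0,0,-0.2],[0,0,-0.1],[0,0,0]], "rotation": [[0,0,0],[0,0,0],[0,0,0],[0,0,0],[0,0,0],[0,0,0],[0,0,0]], "grip": [1,1,1,1,1,1,1]}}

```text
time: 14.75
ee_pos: [0.5771, -0.294, 0.0643]
tcp_rot: [180.0, 0.0, 83.0]
wrist_force: [-0.5, -1.0, 0.1]
opening: 0.0206
grasp_force: 49.7
```

```bash
python3 - <<'E'
from h import *
P=[]
for i in range(5):
    o=bot.get_obs();P.append([*o['ee_pos'],o['tcp_rot'][2]]);im=bot.camera("top") if i%2 else bot.camera("wrist")
    cv2.imwrite(f"pics/t3_{i%2}.png",im)
print(np.mean(P,0),o['wrist_force'])
E
```

```text
[ 5.77184793e-01 -2.94033650e-01  6.45821501e-02  8.30194140e+01] [-0.56531855 -0.82083733 -0.29485089]
```

Call:
{"fn": "carry_out", "kwargs": {"linear": [[0,0,-0.06],[0,0,0],[0,0,0],[0,0,0],[0,0,0],[0,0,0],[0,0,0],[0,0,0.5],[0,0,1],[0,0,1],[0,0,1],[0,0,1]], "rotation": [[0,0,0],[0,0,0],[0,0,0],[0,0,0],[0,0,0],[0,0,0],[0,0,0],[0,0,0],[0,0,0],[0,0,0],[0,0,0],[0,0,0]], "grip": [1,1,0.4,0.2,0,-0.2,-0.4,-1,-1,-1,-1,-1]}}

```text
time: 16.2
ee_pos: [0.5769, -0.294, 0.1545]
tcp_rot: [180.0, 0.0, 83.0]
wrist_force: [-0.6, -0.9, 0.2]
opening: 0.0857
grasp_force: 0.0
```

Call:
{"fn": "carry_out", "kwargs": {"linear": [[0.2,1,0.6],[0.2,1,0],[0.2,1,0],[0.2,1,0],[0.2,1,0],[0.2,1,0],[0.2,1,0],[0.2,1,0],[0.2,1,0],[0.2,1,0],[0.2,1,0],[0.2,1,0]], "rotation": [[0,0,0.03],[0,0,0.03],[0,0,0.03],[0,0,0.03],[0,0,0.03],[0,0,0.03],[0,0,0.03],[0,0,0.03],[0,0,0.03],[0,0,0.03],[0,0,0.04],[0,0,0.04]], "grip": [-1,-1,-1,-1,-1,-1,-1,-1,-1,-1,-1,-1]}}

```text
time: 17.4
ee_pos: [0.625, -0.0532, 0.1656]
tcp_rot: [180.0, 0.0, 86.1]
wrist_force: [0.5, -0.6, -1.0]
opening: 0.0856
grasp_force: 0.0
```

Call:
{"fn": "carry_out", "kwargs": {"linear": [[0.17,1,0],[0.17,1,0],[0.17,1,0],[0.17,1,0],[0.17,1,0],[0.17,1,0],[0.17,1,0],[0.17,1,0],[0.17,1,0],[0.17,1,0],[0.17,1,0],[0.17,1,0]], "rotation": [[0,0,0],[0,0,0],[0,0,0],[0,0,0],[0,0,0],[0,0,0],[0,0,0],[0,0,0],[0,0,0],[0,0,0],[0,0,0],[0,0,0]], "grip": [-1,-1,-1,-1,-1,-1,-1,-1,-1,-1,-1,-1]}}

```text
time: 18.6
ee_pos: [0.6659, 0.1877, 0.1646]
tcp_rot: [-180.0, 0.0, 86.1]
wrist_force: [1.0, -0.4, -0.7]
opening: 0.0853
grasp_force: 0.0
```

```bash
python3 - <<'E'
from h import *
o=bot.get_obs();print(o['q'].round(1),o['ee_pos'],o['tcp_rot'])
im=bot.camera("top");cv2.imwrite("pics/t4.png",im)
cv2.imwrite("pics/t4c.png",cv2.resize(im[185:295,340:430],None,fx=5,fy=5,interpolation=cv2.INTER_CUBIC))
E
```

```text
[ 15.7  24.4  25.2  90.8   0.  109.7] [0.66585707 0.18772504 0.16459136] [-1.79993993e+02  1.56179718e-03  8.60530037e+01]
```

View pics/t4c.png

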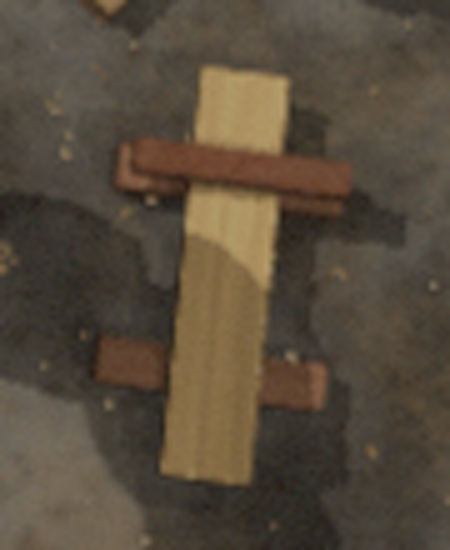

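The first stick lies across the board above the far bearer, with crop corners at (134,139), (351,161), (350,195) and (131,174).

```bash
python3 - <<'E'
from h import *
m=bot.camera_model("top");O=((340,185),5)
print(rect(m,[(134,139),(351,161),(350,195),(131,174)],.07,*O))
print(rect(m,[(200,67),(290,76),(253,485),(161,474)],.048,*O))
E
```

```text
(array([ 0.5792, -0.2933]), np.float64(0.1421), np.float64(0.0228), np.float64(84.76))
(array([ 0.5125, -0.286 ]), np.float64(0.2702), np.float64(0.0597), np.float64(173.45))
```

Stick is within about 2 mm and 1.7° of its bearer. On to the second stick.

Call:
{"fn": "carry_out", "kwargs": {"linear": [[0.165,0.94,0],[0.165,0.94,0],[0,0,-1],[0,0,-1],[0,0,-1],[0,0,-1],[0,0,-1],[0,0,-1],[0,0,-0.8],[0,0,-0.5],[0,0,-0.2],[0,0,0]], "rotation": [[0,0,0],[0,0,0],[0,0,0],[0,0,0],[0,0,0],[0,0,0],[0,0,0],[0,0,0],[0,0,0],[0,0,0],[0,0,0],[0,0,0]], "grip": [-1,-1,-1,-1,-1,-1,-1,-1,-1,-1,-1,-1]}}

```text
time: 19.85
ee_pos: [0.6722, 0.2237, 0.0145]
tcp_rot: [-180.0, 0.0, 86.0]
wrist_force: [-1.1, 0.2, 0.9]
opening: 0.0855
grasp_force: 0.0
```

Call:
{"fn": "carry_out", "kwargs": {"linear": [[0,0,0],[0,0,0],[0,0,0],[0,0,0],[0,0,0],[0,0,0],[0,0,0],[0,0,0],[0,0,0],[0,0,0]], "rotation": [[0,0,0],[0,0,0],[0,0,0],[0,0,0],[0,0,0],[0,0,0],[0,0,0],[0,0,0],[0,0,0],[0,0,0]], "grip": [1,1,1,1,1,1,1,1,1,1]}}

```text
time: 20.85
ee_pos: [0.6725, 0.2237, 0.0152]
tcp_rot: [180.0, -0.0, 86.0]
wrist_force: [-0.2, 0.4, 5.2]
opening: 0.0207
grasp_force: 50.2
```

Call:
{"fn": "carry_out", "kwargs": {"linear": [[0,0,0.5],[0,0,1],[0,0,1],[0,0,1],[0,0,1],[0,0,1],[0,0,0.5]], "rotation": [[0,0,0],[0,0,0],[0,0,0],[0,0,0],[0,0,0],[0,0,0],[0,0,0]], "grip": [1,1,1,1,1,1,1]}}

```text
time: 21.55
ee_pos: [0.6726, 0.2237, 0.1369]
tcp_rot: [179.9, -0.0, 86.0]
wrist_force: [-0.2, -0.1, -0.5]
opening: 0.0204
grasp_force: 49.5
```

Call:
{"fn": "carry_out", "kwargs": {"linear": [[-0.433,-0.965,0],[-0.433,-0.965,0],[-0.433,-0.965,0],[-0.433,-0.965,0],[-0.433,-0.965,0],[-0.433,-0.965,0],[-0.433,-0.965,0],[-0.433,-0.965,0],[-0.433,-0.965,0],[-0.433,-0.965,0],[-0.433,-0.965,0],[-0.433,-0.965,0]], "rotation": [[0,0,-0.03],[0,0,-0.03],[0,0,-0.03],[0,0,-0.03],[0,0,-0.03],[0,0,-0.03],[0,0,-0.03],[0,0,-0.03],[0,0,-0.03],[0,0,-0.03],[0,0,-0.04],[0,0,-0.04]], "grip": [1,1,1,1,1,1,1,1,1,1,1,1]}}

```text
time: 22.75
ee_pos: [0.5676, -0.0087, 0.1343]
tcp_rot: [-180.0, 0.0, 83.0]
wrist_force: [0.4, -1.0, -0.6]
opening: 0.0207
grasp_force: 49.5
```

Call:
{"fn": "carry_out", "kwargs": {"linear": [[-0.433,-0.965,0],[-0.433,-0.965,0],[-0.433,-0.965,0],[-0.433,-0.965,0],[-0.433,-0.965,0],[-0.433,-0.965,0],[-0.433,-0.965,0],[-0.433,-0.965,0],[-0.433,-0.965,0],[-0.433,-0.965,0],[-0.433,-0.965,0],[-0.433,-0.965,0]], "rotation": [[0,0,0],[0,0,0],[0,0,0],[0,0,0],[0,0,0],[0,0,0],[0,0,0],[0,0,0],[0,0,0],[0,0,0],[0,0,0],[0,0,0]], "grip": [1,1,1,1,1,1,1,1,1,1,1,1]}}

```text
time: 23.95
ee_pos: [0.4637, -0.2402, 0.1344]
tcp_rot: [-180.0, -0.0, 83.0]
wrist_force: [0.9, 0.3, 0.1]
opening: 0.0208
grasp_force: 49.5
```

Call:
{"fn": "carry_out", "kwargs": {"linear": [[-0.433,-0.965,0],[-0.433,-0.965,0],[0,0,0],[0,0,0]], "rotation": [[0,0,0],[0,0,0],[0,0,0],[0,0,0]], "grip": [1,1,1,1]}}

```text
time: 24.35
ee_pos: [0.4468, -0.2781, 0.1344]
tcp_rot: [-180.0, -0.0, 82.9]
wrist_force: [-0.8, 0.2, -0.8]
opening: 0.0207
grasp_force: 49.5
```

```bash
cat >> h.py <<'E'
def pose(n=5):
    P=[]
    for i in range(n):
        o=bot.get_obs();P.append([*o['ee_pos'],o['tcp_rot'][2]]);im=bot.camera("top")
    print(np.median(P,0).round(4),o['wrist_force'].round(1),o['q'].round(1));return im
E
python3 -c "
from h import *
pose()"
```

```text
[ 0.4472 -0.2775  0.1345 83.0291] [ 0.4 -0.2  0. ] [-31.8   1.   -5.7  83.4   0.   65.1]
```

Call:
{"fn": "carry_out", "kwargs": {"linear": [[0,-0.02,-1],[0,0,-1],[0,0,-0.8],[0,0,-0.4],[0,0,-0.2],[0,0,-0.1],[0,0,-0.07],[0,0,0],[0,0,0]], "rotation": [[0,0,0],[0,0,0],[0,0,0],[0,0,0],[0,0,0],[0,0,0],[0,0,0],[0,0,0],[0,0,0]], "grip": [1,1,1,1,1,1,1,1,1]}}

```text
time: 25.5
ee_pos: [0.4473, -0.2787, 0.0638]
tcp_rot: [180.0, 0.0, 83.0]
wrist_force: [-0.3, 0.1, -0.7]
opening: 0.0205
grasp_force: 49.5
```

Call:
{"fn": "carry_out", "kwargs": {"linear": [[0,0,0],[0,0,0],[0,0,0],[0,0,0],[0,0,0],[0,0,0.5],[0,0,1],[0,0,1],[0,0,1],[0,0,1],[0,0,1]], "rotation": [[0,0,0],[0,0,0],[0,0,0],[0,0,0],[0,0,0],[0,0,0],[0,0,0],[0,0,0],[0,0,0],[0,0,0],[0,0,0]], "grip": [0.4,0.2,0,-0.2,-0.4,-1,-1,-1,-1,-1,-1]}}

```text
time: 26.6
ee_pos: [0.4471, -0.2786, 0.175]
tcp_rot: [180.0, 0.0, 83.0]
wrist_force: [-0.2, -0.5, -0.1]
opening: 0.0852
grasp_force: 0.0
```

Call:
{"fn": "carry_out", "kwargs": {"linear": [[0.031,0.97,0],[0.031,0.97,0],[0.031,0.97,0],[0.031,0.97,0],[0.031,0.97,0],[0.031,0.97,0],[0.031,0.97,0],[0.031,0.97,0],[0.031,0.97,0],[0.031,0.97,0],[0.031,0.97,0],[0.031,0.97,0]], "rotation": [[0,0,0.51],[0,0,0.51],[0,0,0.51],[0,0,0.51],[0,0,0.51],[0,0,0.51],[0,0,0.51],[0,0,0.51],[0,0,0.51],[0,0,0.51],[0,0,0.51],[0,0,0.51]], "grip": [-1,-1,-1,-1,-1,-1,-1,-1,-1,-1,-1,-1]}}

```text
time: 27.8
ee_pos: [0.4545, -0.045, 0.1742]
tcp_rot: [180.0, 0.0, 132.1]
wrist_force: [0.2, -0.2, 0.5]
opening: 0.0854
grasp_force: 0.0
```

Call:
{"fn": "carry_out", "kwargs": {"linear": [[0.031,0.97,0],[0.031,0.97,0],[0.031,0.97,0],[0.031,0.97,0],[0.031,0.97,0],[0.031,0.97,0],[0.031,0.97,0],[0.031,0.97,0],[0.031,0.97,0],[0.031,0.97,0],[0.031,0.97,0],[0.031,0.97,0]], "rotation": [[0,0,0.51],[0,0,0.51],[0,0,0.51],[0,0,0.51],[0,0,0.51],[0,0,0.51],[0,0,0.51],[0,0,0.51],[0,0,0.51],[0,0,0.51],[0,0,0.51],[0,0,0.51]], "grip": [-1,-1,-1,-1,-1,-1,-1,-1,-1,-1,-1,-1]}}

```text
time: 29.0
ee_pos: [0.462, 0.1879, 0.1742]
tcp_rot: [180.0, 0.0, -178.9]
wrist_force: [0.1, -0.0, 0.4]
opening: 0.0851
grasp_force: 0.0
```

```bash
python3 - <<'E'
from h import *
im=pose(4)
cv2.imwrite("pics/t5c.png",cv2.resize(im[185:295,340:430],None,fx=5,fy=5,interpolation=cv2.INTER_CUBIC))
E
```

```text
[ 4.620000e-01  1.883000e-01  1.739000e-01 -1.788823e+02] [-0.  -1.2  0.2] [22.1 -2.9 -5.2 87.7 -0.  21.1]
```

View pics/t5c.png

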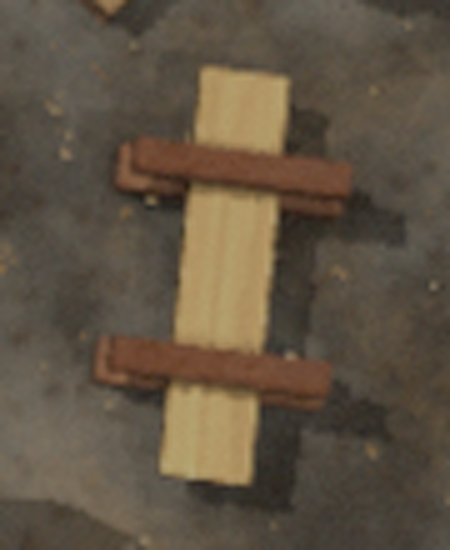

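Both sticks now lie over their bearers. The near stick's crop corners are (110,336), (332,364), (330,397) and (107,369).

```bash
python3 - <<'E'
from h import *
m=bot.camera_model("top");O=((340,185),5)
print(rect(m,[(110,336),(332,364),(330,397),(107,369)],.07,*O))
print(rect(m,[(134,139),(351,164),(350,195),(131,172)],.07,*O))
E
```

```text
(array([ 0.4496, -0.2763]), np.float64(0.1435), np.float64(0.0213), np.float64(83.27))
(array([ 0.579 , -0.2932]), np.float64(0.1422), np.float64(0.0211), np.float64(84.09))
```

Call:
{"fn": "carry_out", "kwargs": {"linear": [[0,-0.07,-1],[0,0,-1],[0,0,-1],[0,0,-1],[0,0,-1],[0,0,-1],[0,0,-1],[0,0,-0.7],[0,0,-0.4],[0,0,-0.1],[0,0,0]], "rotation": [[0,0,-0.04],[0,0,0],[0,0,0],[0,0,0],[0,0,0],[0,0,0],[0,0,0],[0,0,0],[0,0,0],[0,0,0],[0,0,0]], "grip": [-1,-1,-1,-1,-1,-1,-1,-1,-1,-1,-1]}}

```text
time: 30.3
ee_pos: [0.4622, 0.1856, 0.0097]
tcp_rot: [180.0, 0.0, -179.4]
wrist_force: [0.7, 0.7, 0.1]
opening: 0.0853
grasp_force: 0.0
```

Call:
{"fn": "carry_out", "kwargs": {"linear": [[0,0,0],[0,0,0],[0,0,0],[0,0,0],[0,0,0],[0,0,0],[0,0,0],[0,0,0]], "rotation": [[0,0,0],[0,0,0],[0,0,0],[0,0,0],[0,0,0],[0,0,0],[0,0,0],[0,0,0]], "grip": [1,1,1,1,1,1,1,1]}}

```text
time: 31.1
ee_pos: [0.4626, 0.1859, 0.0104]
tcp_rot: [180.0, 0.1, -179.4]
wrist_force: [-0.3, -0.7, 4.9]
opening: 0.0568
grasp_force: 54.1
```

Call:
{"fn": "carry_out", "kwargs": {"linear": [[0,0,0.5],[0,0,1],[0,0,1],[0,0,1],[0,0,1],[0,0,1],[0,0,0.5]], "rotation": [[0,0,0],[0,0,0],[0,0,0],[0,0,0],[0,0,0],[0,0,0],[0,0,0]], "grip": [1,1,1,1,1,1,1]}}

```text
time: 31.8
ee_pos: [0.4624, 0.1858, 0.1315]
tcp_rot: [180.0, 0.1, -179.4]
wrist_force: [0.6, 0.5, -2.0]
opening: 0.0566
grasp_force: 53.7
```

Call:
{"fn": "carry_out", "kwargs": {"linear": [[0.105,-0.983,0],[0.105,-0.983,0],[0.105,-0.983,0],[0.105,-0.983,0],[0.105,-0.983,0],[0.105,-0.983,0],[0.105,-0.983,0],[0.105,-0.983,0],[0.105,-0.983,0],[0.105,-0.983,0],[0.105,-0.983,0],[0.105,-0.983,0]], "rotation": [[0,0,-0.04],[0,0,-0.04],[0,0,-0.04],[0,0,-0.04],[0,0,-0.04],[0,0,-0.04],[0,0,-0.04],[0,0,-0.04],[0,0,-0.04],[0,0,-0.04],[0,0,-0.04],[0,0,-0.04]], "grip": [1,1,1,1,1,1,1,1,1,1,1,1]}}

```text
time: 33.0
ee_pos: [0.487, -0.0511, 0.1291]
tcp_rot: [180.0, -0.0, 176.8]
wrist_force: [0.2, 0.7, -1.8]
opening: 0.0569
grasp_force: 53.7
```

Call:
{"fn": "carry_out", "kwargs": {"linear": [[0.105,-0.983,0],[0.105,-0.983,0],[0.105,-0.983,0],[0.105,-0.983,0],[0.105,-0.983,0],[0.105,-0.983,0],[0.105,-0.983,0],[0.105,-0.983,0],[0.105,-0.983,0],[0.105,-0.983,0],[0.105,-0.983,0],[0.105,-0.983,0]], "rotation": [[0,0,-0.04],[0,0,-0.04],[0,0,-0.04],[0,0,-0.04],[0,0,-0.04],[0,0,-0.04],[0,0,-0.04],[0,0,-0.04],[0,0,-0.04],[0,0,-0.04],[0,0,-0.04],[0,0,-0.04]], "grip": [1,1,1,1,1,1,1,1,1,1,1,1]}}

```text
time: 34.2
ee_pos: [0.5124, -0.2873, 0.1291]
tcp_rot: [180.0, -0.0, 172.9]
wrist_force: [0.1, -0.5, -1.9]
opening: 0.0564
grasp_force: 53.7
```

```bash
python3 -c "
from h import *
im=pose();cv2.imwrite('pics/t6.png',im)"
```

```text
[ 5.124000e-01 -2.874000e-01  1.289000e-01  1.728382e+02] [-0.4  0.7 -2.5] [-29.2   9.3   2.6  83.4   0.  -22.1]
```

Call:
{"fn": "carry_out", "kwargs": {"linear": [[0,0.045,-0.9],[0,0,-0.8],[0,0,-0.4],[0,0,-0.2],[0,0,-0.1],[0,0,0],[0,0,0],[0,0,0]], "rotation": [[0,0,0],[0,0,0],[0,0,0],[0,0,0],[0,0,0],[0,0,0],[0,0,0],[0,0,0]], "grip": [1,1,1,1,1,1,1,1]}}

```text
time: 35.25
ee_pos: [0.5126, -0.2854, 0.0819]
tcp_rot: [-180.0, 0.0, 172.9]
wrist_force: [0.0, 0.2, -2.1]
opening: 0.0566
grasp_force: 53.8
```

Call:
{"fn": "carry_out", "kwargs": {"linear": [[0,0,-0.04],[0,0,0],[0,0,0],[0,0,0],[0,0,0],[0,0,0],[0,0,0.5],[0,0,1],[0,0,1],[0,0,1],[0,0,1],[0,0,1]], "rotation": [[0,0,0],[0,0,0],[0,0,0],[0,0,0],[0,0,0],[0,0,0],[0,0,0],[0,0,0],[0,0,0],[0,0,0],[0,0,0],[0,0,0]], "grip": [1,0.3,0.1,-0.2,-0.5,-1,-1,-1,-1,-1,-1,-1]}}

```text
time: 36.45
ee_pos: [0.5124, -0.2853, 0.1923]
tcp_rot: [-180.0, 0.1, 172.9]
wrist_force: [0.7, -0.2, 0.2]
opening: 0.0856
grasp_force: 0.0
```

Call:
{"fn": "carry_out", "kwargs": {"linear": [[-0.052,0.974,0],[-0.052,0.974,0],[-0.052,0.974,0],[-0.052,0.974,0],[-0.052,0.974,0],[-0.052,0.974,0],[-0.052,0.974,0],[-0.052,0.974,0],[-0.052,0.974,0],[-0.052,0.974,0],[-0.052,0.974,0],[-0.052,0.974,0]], "rotation": [[0,0,0.05],[0,0,0.05],[0,0,0.05],[0,0,0.05],[0,0,0.05],[0,0,0.05],[0,0,0.05],[0,0,0.05],[0,0,0.05],[0,0,0.05],[0,0,0.05],[0,0,0.1]], "grip": [-1,-1,-1,-1,-1,-1,-1,-1,-1,-1,-1,-1]}}

```text
time: 37.65
ee_pos: [0.4988, -0.0495, 0.1896]
tcp_rot: [180.0, -0.1, 178.2]
wrist_force: [-0.1, 0.9, 0.2]
opening: 0.0856
grasp_force: 0.0
```

Call:
{"fn": "carry_out", "kwargs": {"linear": [[-0.052,0.974,0],[-0.052,0.974,0],[-0.052,0.974,0],[-0.052,0.974,0],[-0.052,0.974,0],[-0.052,0.974,0],[-0.052,0.974,0],[-0.052,0.974,0],[-0.052,0.974,0],[-0.052,0.974,0],[-0.052,0.974,0],[-0.052,0.974,0]], "rotation": [[0,0,0],[0,0,0],[0,0,0],[0,0,0],[0,0,0],[0,0,0],[0,0,0],[0,0,0],[0,0,0],[0,0,0],[0,0,0],[0,0,0]], "grip": [-1,-1,-1,-1,-1,-1,-1,-1,-1,-1,-1,-1]}}

```text
time: 38.85
ee_pos: [0.4859, 0.1838, 0.1897]
tcp_rot: [-180.0, -0.1, 178.2]
wrist_force: [0.1, -0.8, -0.7]
opening: 0.0852
grasp_force: 0.0
```

Call:
{"fn": "carry_out", "kwargs": {"linear": [[-0.052,0.974,0],[-0.052,0.974,0],[-0.052,0.974,0],[-0.052,0.974,0],[-0.052,0.974,0],[-0.052,0.974,0]], "rotation": [[0,0,0],[0,0,0],[0,0,0],[0,0,0],[0,0,0],[0,0,0]], "grip": [-1,-1,-1,-1,-1,-1]}}

```text
time: 39.45
ee_pos: [0.4795, 0.3004, 0.1897]
tcp_rot: [-180.0, -0.1, 178.2]
wrist_force: [1.0, 0.3, 0.2]
opening: 0.0857
grasp_force: 0.0
```

```bash
python3 - <<'E'
from h import *
im=pose(4)
cv2.imwrite("pics/t7c.png",cv2.resize(im[185:295,340:430],None,fx=5,fy=5,interpolation=cv2.INTER_CUBIC))
E
```

```text
[  0.4794   0.3009   0.1894 178.2765] [0.3 0.4 0.8] [32.   6.5  6.2 89.8  0.  33.8]
```

View pics/t7c.png

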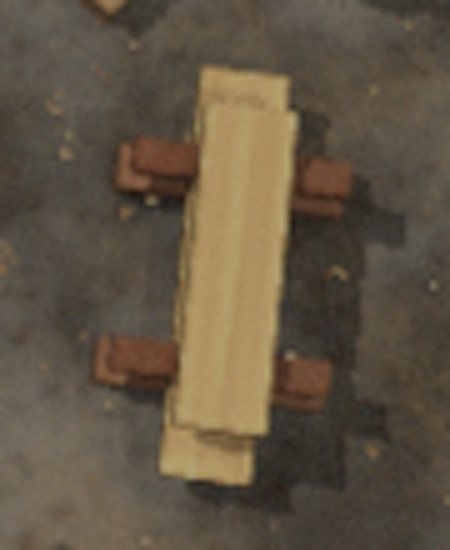

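The short board lies in line on the sticks, with crop corners at (205,102), (298,112), (269,436) and (175,424).

```bash
python3 - <<'E'
from h import *
m=bot.camera_model("top");O=((340,185),5)
print(rect(m,[(205,102),(298,112),(269,436),(175,424)],.088,*O))
E
```

```text
(array([ 0.512 , -0.2854]), np.float64(0.209), np.float64(0.06), np.float64(173.52))
```

Call:
{"fn": "carry_out", "kwargs": {"linear": [[0.09,-0.12,-1],[0,0,-1],[0,0,-1],[0,0,-1],[0,0,-1],[0,0,-1],[0,0,-1],[0,0,-1],[0,0,-0.6],[0,0,-0.25],[0,0,0]], "rotation": [[0,0,-0.02],[0,0,0],[0,0,0],[0,0,0],[0,0,0],[0,0,0],[0,0,0],[0,0,0],[0,0,0],[0,0,0],[0,0,0]], "grip": [-1,-1,-1,-1,-1,-1,-1,-1,-1,-1,-1]}}

```text
time: 40.75
ee_pos: [0.4827, 0.2963, 0.0133]
tcp_rot: [-180.0, -0.0, 178.0]
wrist_force: [-0.4, 0.4, 0.3]
opening: 0.0856
grasp_force: 0.0
```

Call:
{"fn": "carry_out", "kwargs": {"linear": [[0,0,0],[0,0,0],[0,0,0],[0,0,0],[0,0,0],[0,0,0],[0,0,0],[0,0,0],[0,0,0],[0,0,0]], "rotation": [[0,0,0],[0,0,0],[0,0,0],[0,0,0],[0,0,0],[0,0,0],[0,0,0],[0,0,0],[0,0,0],[0,0,0]], "grip": [1,1,1,1,1,1,1,1,1,1], "grip_force": 100}}

```text
time: 41.75
ee_pos: [0.4835, 0.2973, 0.0147]
tcp_rot: [179.9, 0.1, 178.0]
wrist_force: [-1.9, 0.5, 6.6]
opening: 0.029
grasp_force: 99.8
```

Call:
{"fn": "carry_out", "kwargs": {"linear": [[0,0,0.5],[0,0,1],[0,0,1],[0,0,1],[0,0,1],[0,0,1],[0,0,1],[0,0,0.5]], "rotation": [[0,0,0],[0,0,0],[0,0,0],[0,0,0],[0,0,0],[0,0,0],[0,0,0],[0,0,0]], "grip": [1,1,1,1,1,1,1,1]}}

```text
time: 42.55
ee_pos: [0.4831, 0.2967, 0.155]
tcp_rot: [180.0, 0.0, 178.0]
wrist_force: [0.1, 0.2, -7.2]
opening: 0.0286
grasp_force: 100.3
```

Call:
{"fn": "carry_out", "kwargs": {"linear": [[0.052,-0.972,0],[0.052,-0.972,0],[0.052,-0.972,0],[0.052,-0.972,0],[0.052,-0.972,0],[0.052,-0.972,0],[0.052,-0.972,0],[0.052,-0.972,0],[0.052,-0.972,0],[0.052,-0.972,0],[0.052,-0.972,0],[0.052,-0.972,0]], "rotation": [[0,0,-0.05],[0,0,-0.05],[0,0,-0.05],[0,0,-0.05],[0,0,-0.05],[0,0,-0.05],[0,0,-0.05],[0,0,-0.05],[0,0,-0.05],[0,0,-0.05],[0,0,-0.05],[0,0,-0.08]], "grip": [1,1,1,1,1,1,1,1,1,1,1,1]}}

```text
time: 43.75
ee_pos: [0.4949, 0.0625, 0.1528]
tcp_rot: [-180.0, -0.1, 172.9]
wrist_force: [-0.3, -0.2, -6.2]
opening: 0.029
grasp_force: 100.4
```

Call:
{"fn": "carry_out", "kwargs": {"linear": [[0.052,-0.972,0],[0.052,-0.972,0],[0.052,-0.972,0],[0.052,-0.972,0],[0.052,-0.972,0],[0.052,-0.972,0],[0.052,-0.972,0],[0.052,-0.972,0],[0.052,-0.972,0],[0.052,-0.972,0],[0.052,-0.972,0],[0.052,-0.972,0]], "rotation": [[0,0,0],[0,0,0],[0,0,0],[0,0,0],[0,0,0],[0,0,0],[0,0,0],[0,0,0],[0,0,0],[0,0,0],[0,0,0],[0,0,0]], "grip": [1,1,1,1,1,1,1,1,1,1,1,1]}}

```text
time: 44.95
ee_pos: [0.5074, -0.1706, 0.1527]
tcp_rot: [180.0, -0.1, 172.9]
wrist_force: [0.8, 0.4, -6.2]
opening: 0.0287
grasp_force: 100.4
```

Call:
{"fn": "carry_out", "kwargs": {"linear": [[0.052,-0.972,0],[0.052,-0.972,0],[0.052,-0.972,0],[0.052,-0.972,0],[0.052,-0.972,0],[0.052,-0.972,0],[0,0,0],[0,0,0]], "rotation": [[0,0,0],[0,0,0],[0,0,0],[0,0,0],[0,0,0],[0,0,0],[0,0,0],[0,0,0]], "grip": [1,1,1,1,1,1,1,1]}}

```text
time: 45.75
ee_pos: [0.514, -0.287, 0.1531]
tcp_rot: [180.0, -0.0, 172.9]
wrist_force: [-0.2, 0.9, -6.0]
opening: 0.0291
grasp_force: 100.6
```

```bash
python3 - <<'E'
from h import *
im=pose(5);w=bot.camera("wrist")
cv2.imwrite("pics/t8.png",cv2.hconcat([cv2.resize(im[185:295,340:430],(450,550)),cv2.copyMakeBorder(cv2.resize(w,(350,262)),0,288,0,0,cv2.BORDER_CONSTANT)]))
E
```

```text
[ 5.141000e-01 -2.862000e-01  1.533000e-01  1.729415e+02] [ 0.1 -0.5 -7.2] [-29.1   9.4   5.4  86.1   0.  -22.1]
```

View pics/t8.png

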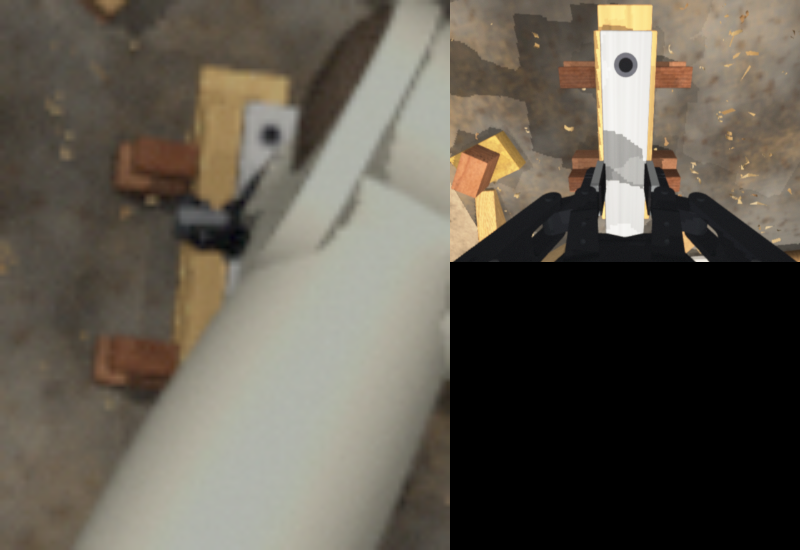

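The bar is level and aligned above the stack, with the hole end on the board's centreline. I'll lower and release it.

Call:
{"fn": "carry_out", "kwargs": {"linear": [[0,0,-1],[0,0,-0.8],[0,0,-0.4],[0,0,-0.2],[0,0,-0.1],[0,0,-0.05],[0,0,0],[0,0,0]], "rotation": [[0,0,0],[0,0,0],[0,0,0],[0,0,0],[0,0,0],[0,0,0],[0,0,0],[0,0,0]], "grip": [1,1,1,1,1,1,1,1]}}

```text
time: 46.85
ee_pos: [0.5144, -0.2866, 0.1031]
tcp_rot: [-180.0, 0.0, 172.9]
wrist_force: [0.3, 0.1, -7.7]
opening: 0.0288
grasp_force: 100.5
```

Call:
{"fn": "carry_out", "kwargs": {"linear": [[0,0,-0.03],[0,0,0],[0,0,0]], "rotation": [[0,0,0],[0,0,0],[0,0,0]], "grip": [1,1,1]}}

```text
time: 47.15
ee_pos: [0.5144, -0.2867, 0.1028]
tcp_rot: [-180.0, 0.1, 172.9]
wrist_force: [-2.3, 1.2, 1.0]
opening: 0.0284
grasp_force: 101.6
```

Contact felt, so I release and retreat.

Call:
{"fn": "carry_out", "kwargs": {"linear": [[0,0,0],[0,0,0],[0,0,0],[0,0,0],[0,0,0],[0,0,0],[0,0,0.5],[0,0,1],[0,0,1],[0,0,1],[0,0,1],[0,0,1]], "rotation": [[0,0,0],[0,0,0],[0,0,0],[0,0,0],[0,0,0],[0,0,0],[0,0,0],[0,0,0],[0,0,0],[0,0,0],[0,0,0],[0,0,0]], "grip": [0.4,0.2,0,-0.2,-0.4,-0.6,-1,-1,-1,-1,-1,-1]}}

```text
time: 48.35
ee_pos: [0.5141, -0.2865, 0.2136]
tcp_rot: [-180.0, 0.0, 172.9]
wrist_force: [0.9, -0.6, 0.0]
opening: 0.0851
grasp_force: 0.0
```

Call:
{"fn": "carry_out", "kwargs": {"linear": [[-0.2,1,0],[-0.2,1,0],[-0.2,1,0],[-0.2,1,0],[-0.2,1,0],[-0.2,1,0],[-0.2,1,0],[-0.2,1,0],[-0.2,1,0],[-0.2,1,0],[-0.2,1,0],[-0.2,1,0]], "rotation": [[0,0,0],[0,0,0],[0,0,0],[0,0,0],[0,0,0],[0,0,0],[0,0,0],[0,0,0],[0,0,0],[0,0,0],[0,0,0],[0,0,0]], "grip": [-1,-1,-1,-1,-1,-1,-1,-1,-1,-1,-1,-1]}}

```text
time: 49.55
ee_pos: [0.466, -0.0457, 0.2128]
tcp_rot: [180.0, 0.1, 172.9]
wrist_force: [-0.5, -0.7, -0.0]
opening: 0.0856
grasp_force: 0.0
```

Call:
{"fn": "carry_out", "kwargs": {"linear": [[-0.2,1,0],[-0.2,1,0],[-0.2,1,0],[-0.2,1,0],[-0.2,1,0],[-0.2,1,0],[-0.2,1,0],[-0.2,1,0],[-0.2,1,0],[-0.2,1,0],[0,0,0]], "rotation": [[0,0,0],[0,0,0],[0,0,0],[0,0,0],[0,0,0],[0,0,0],[0,0,0],[0,0,0],[0,0,0],[0,0,0],[0,0,0]], "grip": [-1,-1,-1,-1,-1,-1,-1,-1,-1,-1,-1]}}

```text
time: 50.65
ee_pos: [0.4258, 0.1551, 0.2127]
tcp_rot: [180.0, 0.0, 173.1]
wrist_force: [-0.6, -0.4, -0.3]
opening: 0.0855
grasp_force: 0.0
```

```bash
python3 - <<'E'
from h import *
im=pose(2);s=bot.camera("scene")
a=cv2.resize(im[185:295,340:430],None,fx=5,fy=5,interpolation=cv2.INTER_CUBIC)
b=cv2.resize(s[220:320,290:405],(345,300),interpolation=cv2.INTER_CUBIC)
cv2.imwrite("pics/t9.png",cv2.hconcat([a,cv2.copyMakeBorder(b,0,250,0,0,cv2.BORDER_CONSTANT)]))
E
```

```text
[4.259000e-01 1.546000e-01 2.126000e-01 1.730488e+02] [-0.5 -0.5 -0.3] [19.9 -8.8 -6.3 92.5 -0.  26.9]
```

View pics/t9.png

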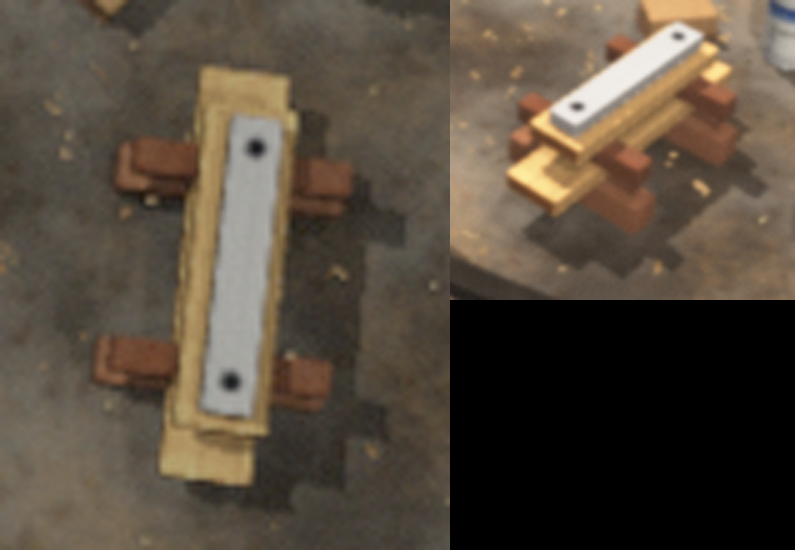

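The stack is complete and square. The bar's crop corners are (232,115), (283,121), (252,415) and (201,409), central on the top board and over both sticks.

```bash
python3 - <<'E'
from h import *
m=bot.camera_model("top");r=rect(m,[(232,115),(283,121),(252,415),(201,409)],.104,(340,185),5);print(r)
if abs(r[0]-[.5122,-.286]).max()<.005: print(bot.job_done())
E
```

```text
(array([ 0.5123, -0.2857]), np.float64(0.1888), np.float64(0.0324), np.float64(172.71))
the job is handed in; nothing more can be done
None
```

The stack is built in the order asked and handed in at about 51 s, with every piece measured within about 2 mm of its target, the bar over both sticks, and the lath, sanding block and wax tin left untouched.

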